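Fit the mask-mixer paddle and hold it home

TASK

Slide the teal stirring paddle straight up out of its slotted rack, turn it until the splines of its foot mesh with the drive on the white cosmetic mixer, and push it fully home against the sprung clutch. The spring pushes it back up, so finish still gripping the paddle and pressing it down, its collar flush on the drive. Leave the pink scraper and the other bathroom things where they are.

Things in the scene. Friction and masses are not known exactly. Their poses are not given: they have to be found in the camera images.
- paddle_center (a point): Loose teal stirring paddle (60 g), upright in one bay of the rack; this point: on its axis, half-way up its 94 mm. z up the stem, x across the thin blade, y along its width. Heights from here: foot -47 to -33 mm, collar to -29, stem (radius 5) to -15, blade 56 wide, 5 thick to +29, grip rail 56 wide, 10 thick to +47. Grip the rail (middle +38) from above, across its 10 mm.
- paddle_shoulder (a point): Point on the paddle's axis at the underside of its collar (disc of radius 15 mm, 4 thick), 14 mm above the foot's tip, 33 mm below the paddle's centre; axes as the paddle's. With the paddle home this point coincides with the drive's mouth point.
- paddle: The same paddle, origin at the tip of its white splined foot: a cross of two bars along x and y, each 6 mm wide, 24 mm long, 14 mm high; the lowest 2 mm are narrowed to 4.2 x 21 mm as lead-in.
- drive_mouth (a point): Drive on the mixer: four dark steel blocks, each 9 mm square, leave a cross-shaped well 18 mm deep with slots 8 mm wide, open at the ends, along this point's x and y. This point: centre of the well's mouth, level with the blocks' tops, 88 mm up; z up. Too stiff (0.25 N m) to turn by light rubbing. The foot fits in four ways a quarter turn apart, within about 0.1 rad.
- clutch (a joint): Orange cross-shaped sprung clutch plate in the drive's well, its top 8 mm below the mouth at rest. Joint value in m: 0 at rest (up), about 0.006 with the paddle home, stop at 0.009. The spring pushes up with about 3 N at rest and 8 N with the paddle home.
- mixer: Fixed white mixer, a 170 x 150 x 60 mm box with a round mint deck (radius 58 mm, top at 66 mm) and the drive at the centre of its top; origin under its centre on the work surface, z up; its knob and display are on its -x face.
- rack: Fixed mint rack, base 60 x 170 x 6 mm; origin under its centre, y along its length. Bays at y = -42 and +42 mm: one holds the paddle, the other the pink scraper. In each bay two posts, 44 mm apart and 84 mm high, guide the blade's side edges in grooves 7.5 mm wide and 38 mm deep. The paddle is free of the grooves after rising 38 mm, its foot above the post tops after 71 mm.
- scraper_center (a point): Loose pink scraper, a blade of the same shape as the paddle but without collar and splines, in the other bay; centre half-way up its 84 mm height. Not to be moved.
- swab_jar: Loose clear swab jar with lid, 80 mm wide, 95 mm high; origin under its centre. Not to be moved.
- brush_stand: Loose white ceramic stand with two toothbrushes, 76 mm wide, 175 mm high; origin under its centre. Not to be moved.
- comb: Loose grey comb lying flat, 40 x 170 x 5 mm, origin underneath at its middle. Not to be moved.
- cream_jar: Loose closed cream jar, 64 mm wide, 50 mm high, origin under its centre. Not to be moved.
Not all that is in view belongs to the job. Leave any purple, red or yellow look-alike of the mixer alone.

How it is judged (in metres and radians):
On the way, in this order (a step that is already met when the one before it is completed fails the run):
1. the gripped paddle has been slid up clear of the rack (z of paddle in the frame of rack above 0.085 m and contact force between paddle and rack below 0.1 N and contact force between the fingers and paddle above 1 N), for 0.1 s.
2. the splines have meshed: the foot is at least 4 mm down in the drive (horizontal distance between paddle_shoulder and drive_mouth below 0.004 m and z of paddle_shoulder in the frame of drive_mouth below 0.01 m and (angle between the x axis of paddle_shoulder and the x axis of drive_mouth, either way round below 0.2 rad or angle between the x axis of paddle_shoulder and the y axis of drive_mouth, either way round below 0.2 rad)), for 0.1 s.
At the end, for the whole second after the job is handed in: The paddle stands upright (within 0.12 rad) in the drive with its splines meshed, centred within 3 mm, its collar within 2 mm of flush on the drive, the clutch plate pushed down more than 3.5 mm (more than 3 N on it), at rest and still gripped by the robot's fingers (z of paddle_shoulder in the frame of drive_mouth below 0.002 m and horizontal distance between paddle_shoulder and drive_mouth below 0.003 m and (angle between the x axis of paddle_shoulder and the x axis of drive_mouth, either way round below 0.2 rad or angle between the x axis of paddle_shoulder and the y axis of drive_mouth, either way round below 0.2 rad) and angle between paddle_shoulder's own z axis and vertical below 0.12 rad and value of joint clutch above 0.0035 m and contact force between paddle and mixer above 3 N and contact force between the fingers and paddle above 1 N and linear speed of paddle below 0.01 m/s); the arm keeps its last pose, push and grip.
It fails at once if the scraper or another loose bathroom thing is moved more than 20 mm (distance of any of scraper_center, swab_jar, brush_stand, comb, cream_jar from where it was at the start of the episode above 0.02 m).
It also fails if it takes over 42 s, if anything falls off the work surface, if the arm or the gripper's body presses on something with over 40 N, if the wrist force passes 120 N, or if a joint passes its speed limit or range.

ROBOT

A 7-joint arm with a two-finger parallel gripper is mounted at the origin on the work surface. World frame = base frame: x ahead of the robot, y to its left, z up, the work surface at z = 0. Lengths are in m, angles in degrees, forces in N, time in s.
With the tool pointing down it reaches from about 0.4 to 0.85 m from the base axis. Payload 10.4 kg.
Tool frame: the origin (TCP) lies on the centre line of the jaws, within the pads' length; the fingertips stand 11 mm ahead of it and the grasp point (between the pads) lies 8 mm behind it; x points along the fingers, y is the direction in which the jaws open and shut, and the axes are right-handed (so a half turn about x gives the same grasp; the last joint's range is limited). The gripper opens to 87 mm and grips with 3 to 60 N. Pads are 19 mm wide; open, the fingers measure 117 mm over their backs; the gripper's body (75 mm by 190 mm) begins 51 mm behind the grasp point.
Start: joints at [-77.097, 19.034, -3.707, 83.658, 1.238, 77.344, -5.071], TCP at [0.153, 0.606, 0.234] pointing down, gripper open.
Joint ranges: [-148.97, 148.97], [-28.65, 121.19], [-84.17, 76.75], [9.2, 138.47], [-72.65, 252.65], [3.7, 117.97], [-149.18, 149.18]. Speed limits (degrees/s): [127.2, 127.2, 159.86, 159.86, 180, 180, 180].

INTERFACE

Orientations are given as a 3x3 rotation matrix whose columns are the frame's x, y, z axes.
In Python, from workcell import * gives the robot as it stands. The module is installed in compiled form; this text tells all that it offers.
- The arm moves only by the tool send_rows, never from a script. Its argument "commands" is a list that holds one entry, the list of rows, each a list of 7 numbers: the shift along the tool's x, y, z in cm, then the turn, a rotation vector about the tool's x, y, z in degrees, then the closure, from 0 (fully open) to 1 (shut). In form: [[[dx, dy, dz, rx, ry, rz, fingers], ...]]. A call has exactly 8 rows; each row shifts and turns the commanded pose from where the row before left it, along the tool's axes as they then stand; what a row does not reach is not made up. A row lasts 1/12 s, in which the tool goes at most 41.7 mm and 7.16 degrees, less where a joint would pass 70% of its speed; a pose out of reach is approached as far as the arm can. A call is refused whole if a number of a shift passes 4.17 or a number of a turn 7.16, either way. A call with a gripper value outside its range is refused whole. The fingers move at their own pace and stop on an object; "squeeze" is the grip in N (left out, the last holds). Time passes only in rows, so rows that do not move let the fingers close, or fill a call up. It gives the time, the measured TCP pose, the force and the opening at its end, in the units of the state.
- get_state(): the state, without advancing time (a new reading comes with each control period).
- capture(name): name is "side" or "top"; returns the picture (384x512x3 uint8, blue, green, red); there is no depth.
- camera_info(name): a dict with "fx", "fy", "cx", "cy" (pixels), "rvec" (rotation vector, rad) and "tvec" (3), from world to camera coordinates, as OpenCV has them. Camera axes: x right, y down, z forward; pixel columns grow to the right and rows downward; lengths in m; the calibration is good to about 2 mm. A picture is of the moment at which its call begins. camera_info takes no time and is no camera call.
- close_job(): hands the job in, once; it reports no verdict.
The state is a dict: "clock": time; "q": joint angles; "joint_velocities": joint speeds; "joint_efforts": joint torques, N m; "tcp_pos": TCP position; "tool_rot": TCP orientation; "wrist_force": force on the tool from outside, world axes, zero at the start; "moment": the same for the moment, N m; "grip_width": opening from 0.0 (shut) to 1.0 (fully open).
Only numpy, scipy, OpenCV 4.12 (cv2) and the standard library are available. Lean on these libraries where they do the work, as an engineer would, in place of code of your own. Each camera call takes 0.05 s, during which the arm holds its last target. There are 200 camera calls.

## Working session

There is one attempt and no reset: what is moved stays moved. The work goes in short steps, Python scripts to look and compute and a tool call to move; the robot and the scene stay as the last step left them, time stands still between calls to the robot, and variables do not carry over. Pictures are saved under pics/ and viewed, about 8 in all and at most 12, crops included, and the job is handed in when it is done.

Besides the shell and the picture viewer there is one more tool, called after "Emit:" by a JSON object that holds its "fn" and its "kwargs", one argument or row to a line. send_rows: Moves the arm, as the interface text tells. Its arguments: {"type":"object","properties":{"commands":{"type":"array","items":{"type":"array","items":{"type":"array","items":{"type":"number"}}}},"squeeze":{"type":"number"}},"required":["commands"]}

```bash
mkdir -p pics; python3 - <<'E'
from workcell import *
import cv2,numpy as np
for n in("side","top"):
    cv2.imwrite(f"pics/{n}0.png",cv2.resize(capture(n),(800,600),interpolation=cv2.INTER_CUBIC)); 
    i=camera_info(n);print(n,i); R=cv2.Rodrigues(np.array(i["rvec"]))[0];print(-R.T@np.array(i["tvec"]).ravel())
s=get_state();print(s)
E
```

```text
side {'fx': 468.47398184824596, 'fy': 468.47398184824596, 'cx': 263.39845455435557, 'cy': 186.06500181576433, 'rvec': array([ 0.09813777, -2.7983497 ,  1.31350696]), 'tvec': array([0.50557716, 0.07654678, 1.31817132])}
[0.41314634 1.00106252 0.90897043]
top {'fx': 477.8714383106292, 'fy': 477.8714383106292, 'cx': 254.42269682397483, 'cy': 194.49425940158423, 'rvec': array([ 2.0926091 , -2.1448609 ,  0.18170916]), 'tvec': array([0.01130069, 0.51569052, 1.47010868])}
[ 0.23755872 -0.01791158  1.53965222]
{'clock': 0.1, 'q': array([-77.09789736,  19.06779972,  -3.70720433,  83.69768661,
         1.23624444,  77.34084277,  -5.07072158]), 'joint_velocities': array([-0.12456023,  0.0149629 ,  0.00460842, -0.22369997, -0.03251287,
       -0.03998985,  0.07569038]), 'joint_efforts': array([ 1.19663509e-03, -6.24539638e+01,  2.43509287e-02, -3.90718639e+01,
       -6.14207634e-02,  3.65872588e-02,  3.68616634e-05]), 'tcp_pos': array([0.15320434, 0.60563045, 0.23286873]), 'tool_rot': array([[-2.60810758e-04,  2.45241883e-01,  9.69461887e-01],
       [-1.13213116e-03,  9.69461227e-01, -2.45242020e-01],
       [-9.99999325e-01, -1.16151977e-03,  2.48000609e-05]]), 'wrist_force': array([-0.39893772, -0.04602489,  0.39247212]), 'moment': array([-0.00952911, -0.03546873, -0.01839021]), 'grip_width': 0.9977630880533332}
```

View pics/side0.png

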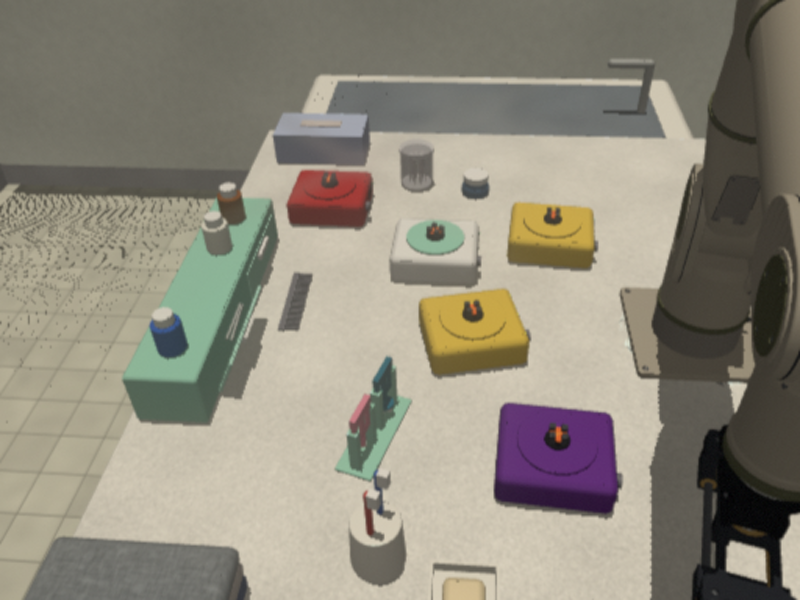

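View pics/top0.png

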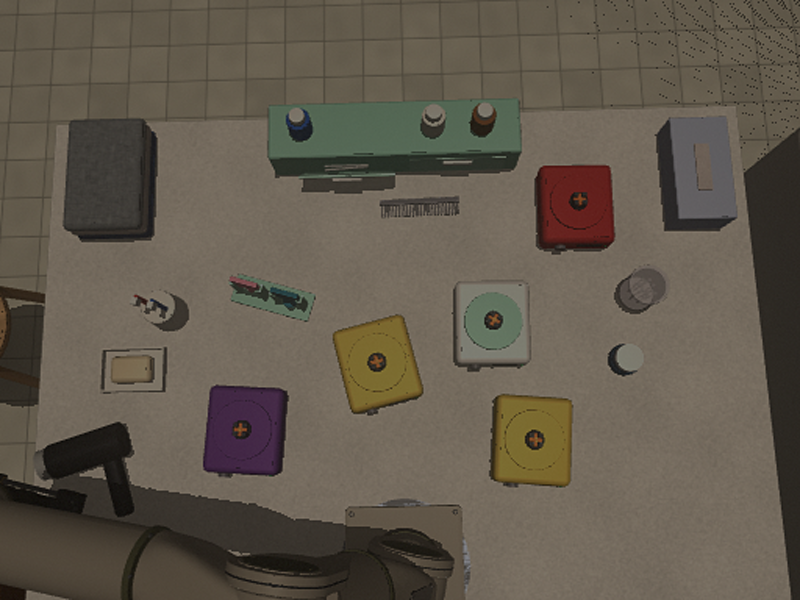

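The side view shows the teal paddle's rail at about (385,372), the rack at (375,435) and the white mixer's drive at (435,232). In the top view the paddle is at (286,293), the scraper at (244,285) and the drive at (493,320). I'll zoom in on all four in one montage.

```bash
cat > h.py <<'E'
from workcell import *
import cv2,numpy as np
def cam(n):
    i=camera_info(n);return cv2.Rodrigues(np.array(i["rvec"]))[0],np.array(i["tvec"]).ravel(),np.array([[i["fx"],0,i["cx"]],[0,i["fy"],i["cy"]],[0,0,1.]])
def proj(n,P):
    R,t,K=cam(n);return cv2.projectPoints(np.array(P,float).reshape(-1,3),cv2.Rodrigues(R)[0],t,K,None)[0].reshape(-1,2)
def at_z(n,uv,z):
    R,t,K=cam(n);C=-R.T@t;d=R.T@np.linalg.inv(K)@np.array([uv[0],uv[1],1.]);return C+d*(z-C[2])/d[2]
def crop(n,u,v,w,h,s,im=None):
    im=capture(n) if im is None else im
    return cv2.resize(im[v:v+h,u:u+w],None,fx=s,fy=s,interpolation=cv2.INTER_NEAREST)
E
python3 - <<'E'
from h import *
a=capture("side");b=capture("top");cv2.imwrite("pics/side_raw.png",a);cv2.imwrite("pics/top_raw.png",b)
A=crop("side",205,220,66,50,6,a);B=crop("side",240,132,66,50,6,a)
C=crop("top",142,170,66,50,6,b);D=crop("top",282,175,66,50,6,b)
cv2.imwrite("pics/m1.png",np.vstack([np.hstack([A,B]),np.hstack([C,D])]))
for uv in((286,293),(244,285)):print(at_z("top",np.array(uv)*.64,.1))
print(at_z("top",np.array((493,320))*.64,.088),at_z("side",np.array((435,230))*.64,.088))
E
```

```text
[0.5336408  0.21732954 0.1       ]
[0.5519729 0.3006124 0.1      ]
[ 0.47120046 -0.18875549  0.088     ] [ 0.4733236 -0.1724066  0.088    ]
```

View pics/m1.png

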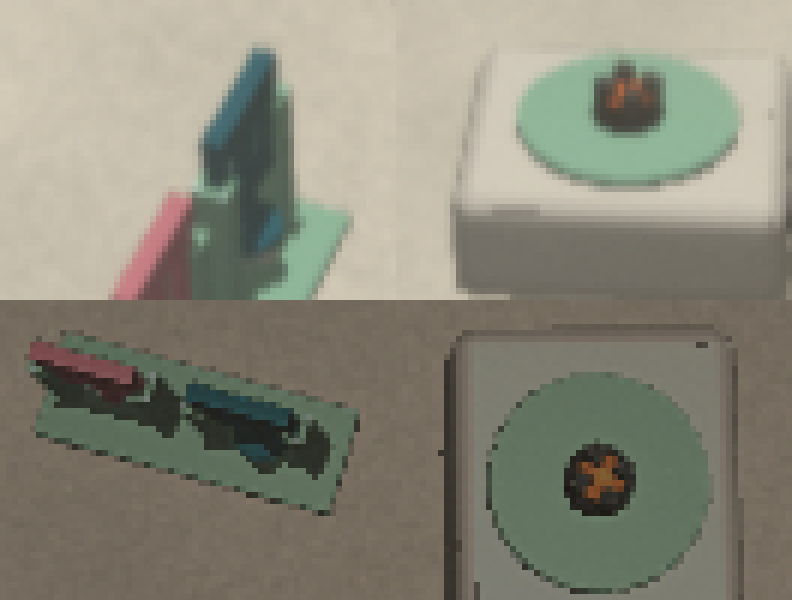

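```bash
cat > fit.py <<'E'
from h import *
from scipy.optimize import least_squares
I={n:cv2.imread(f"pics/{n}_raw.png") for n in("side","top")}
def mask(n,lo,hi,box):
    m=cv2.inRange(cv2.cvtColor(I[n],cv2.COLOR_BGR2HSV),np.array(lo),np.array(hi));z=np.zeros_like(m);u,v,w,h=box;z[v:v+h,u:u+w]=m[v:v+h,u:u+w];return z
# deck
for n,box in(("side",(240,132,66,35)),("top",(282,180,50,50))):
    m=mask(n,(55,40,60),(95,255,255),box);c=max(cv2.findContours(m,0,cv2.CHAIN_APPROX_NONE)[0],key=cv2.contourArea)
    P=np.array([at_z(n,p[0],.066)[:2] for p in c])
    f=least_squares(lambda x:np.hypot(*(P-x[:2]).T)-x[2],[.47,-.18,.058],loss="soft_l1",f_scale=.002);print("deck",n,f.x)
# rack base, top view: world points of hull
m=mask("top",(55,40,50),(95,255,255),(142,170,66,50));c=cv2.findContours(m,0,cv2.CHAIN_APPROX_NONE)[0]
P=np.array([at_z("top",p[0],.006)[:2] for p in np.vstack(c)],np.float32)
print("rack",cv2.minAreaRect(P*1000), "expect 60x170")
# rails
for n,box in(("side",(236,226,18,22)),("top",(170,182,24,12))):
    hsv=cv2.cvtColor(I[n],cv2.COLOR_BGR2HSV);m=mask(n,(96,110,60),(115,255,255),box)
    c=max(cv2.findContours(m,0,cv2.CHAIN_APPROX_NONE)[0],key=cv2.contourArea)
    P=np.array([at_z(n,p[0],.107)[:2]*1000 for p in c],np.float32);print("rail",n,len(P),cv2.minAreaRect(P))
# drive yaw: model rendering of top & side views
s=8
def render(n,x,y,yaw,box):
    R=np.array([[np.cos(yaw),-np.sin(yaw)],[np.sin(yaw),np.cos(yaw)]]);u,v,w,h=box
    a=np.zeros((h*s,w*s),np.uint8)
    def poly(pts,val):
        p=np.array(pts,float);p[:,:2]=p[:,:2]@R.T+[x,y];q=(proj(n,p)-[u-.5,v-.5])*s
        cv2.fillConvexPoly(a,cv2.convexHull(np.round(q*16).astype(np.int32)),val,cv2.LINE_8,4)
    b=.004;L=.0125
    for X,Y in((L,b),(b,L)): poly([(X,Y,.08),(-X,Y,.08),(-X,-Y,.08),(X,-Y,.08)],255)
    cen=[(sx*.0085,sy*.0085) for sx in(-1,1) for sy in(-1,1)]
    for cx,cy in cen: poly([(cx+i*.0045,cy+j*.0045,z) for i in(-1,1) for j in(-1,1) for z in(.066,.088)],0)
    return cv2.resize(a,(w,h),interpolation=cv2.INTER_AREA)/255.
best={}
for n in("top","side"):
    x0=at_z(n,np.array((493,320) if n=="top" else (435,230))*.64,.088)
    c=proj(n,[[.472,-.183,.083]])[0].astype(int);box=(c[0]-9,c[1]-9,18,18);u,v,w,h=box
    im=I[n][v:v+h,u:u+w].astype(float);g=np.clip(im[...,2]-im[...,1],0,None);g/=g.max()
    res=[]
    for yaw in range(-45,45,3):
        r=min((lambda A:(1-np.corrcoef(A.ravel(),g.ravel())[0,1],x,y))(render(n,x,y,np.radians(yaw),box)) for x in np.arange(.464,.481,.001) for y in np.arange(-.194,-.171,.001))
        res.append((r[0],yaw,r[1],r[2]))
    for r in sorted(res)[:7]:print(n,np.round(r,3))
    print(n,"score vs yaw",[(r[1],round(r[0],2)) for r in res])
E
python3 fit.py
```

```text
deck side [ 0.47486014 -0.1819448   0.05173091]
deck top [ 0.47435732 -0.18942314  0.05469915]
rack ((546.4094848632812, 265.8211975097656), (176.397216796875, 57.68064880371094), 73.21057891845703) expect 60x170Traceback (most recent call last):
  File "fit.py", line 18, in <module>
    c=max(cv2.findContours(m,0,cv2.CHAIN_APPROX_NONE)[0],key=cv2.contourArea)
ValueError: max() iterable argument is empty
```

```bash
python3 - <<'E'
from h import *
a=cv2.imread("pics/side_raw.png");b=cv2.imread("pics/top_raw.png")
h=cv2.cvtColor(a,cv2.COLOR_BGR2HSV)
print(h[232:236,243:250].tolist());h2=cv2.cvtColor(b,cv2.COLOR_BGR2HSV);print(h2[184:188,178:184].tolist())
print("deckside rows",h[150,255:302].tolist());print(h2[205,295:335].tolist())
E
sed -i 's/(96,110,60),(115,255,255)/(93,100,40),(115,255,255)/' fit.py; python3 fit.py
```

```text
[[[23, 32, 193], [40, 19, 165], [90, 57, 125], [94, 93, 115], [94, 94, 111], [94, 84, 103], [85, 41, 81]], [[24, 26, 183], [85, 36, 136], [93, 86, 115], [94, 96, 112], [94, 92, 108], [91, 63, 89], [80, 30, 76]], [[45, 16, 158], [93, 69, 119], [95, 95, 113], [94, 94, 111], [93, 78, 98], [83, 40, 77], [75, 28, 74]], [[88, 50, 128], [95, 89, 114], [94, 95, 113], [95, 91, 109], [90, 52, 84], [79, 28, 73], [73, 24, 74]]]
[[[54, 47, 115], [54, 47, 113], [57, 46, 112], [57, 44, 111], [57, 44, 111], [59, 45, 113]], [[92, 113, 61], [78, 66, 58], [65, 52, 94], [60, 42, 90], [53, 47, 113], [54, 47, 114]], [[91, 108, 64], [93, 106, 65], [93, 116, 64], [95, 118, 69], [92, 131, 80], [85, 84, 67]], [[92, 103, 74], [93, 109, 68], [92, 101, 68], [92, 104, 66], [91, 106, 65], [93, 106, 65]]]
deckside rows [[20, 28, 208], [20, 28, 209], [21, 28, 209], [20, 28, 210], [25, 24, 202], [56, 34, 187], [67, 49, 181], [67, 50, 180], [67, 51, 181], [67, 51, 180], [67, 51, 180], [67, 51, 181], [67, 50, 180], [67, 50, 182], [66, 51, 181], [67, 51, 181], [66, 50, 175], [65, 45, 143], [41, 35, 81], [24, 36, 70], [1
[... 700 characters left out ...]
127], [15, 165, 124], [14, 164, 126], [11, 173, 128], [12, 175, 128], [13, 93, 52], [35, 33, 47], [57, 43, 119], [57, 44, 116], [57, 42, 114], [57, 42, 114], [57, 42, 114], [57, 42, 115], [57, 42, 115], [57, 45, 114], [57, 44, 115], [57, 44, 115], [59, 44, 115], [57, 41, 117], [39, 31, 116]]
deck side [ 0.47486014 -0.1819448   0.05173091]
deck top [ 0.47435732 -0.18942314  0.05469915]
rack ((546.4094848632812, 265.8211975097656), (176.397216796875, 57.68064880371094), 73.21057891845703) expect 60x170Traceback (most recent call last):
  File "fit.py", line 18, in <module>
    c=max(cv2.findContours(m,0,cv2.CHAIN_APPROX_NONE)[0],key=cv2.contourArea)
ValueError: max() iterable argument is empty
```

```bash
sed -i 's/(93,100,40),(115,255,255)/(88,55,40),(115,255,255)/; s/(282,180,50,50)/(282,180,66,55)/; s/mask(n,(55,40,60)/mask(n,(45,32,60)/; s/mask("top",(55,40,50)/mask("top",(45,35,50)/' fit.py; python3 fit.py
```

```text
deck side [ 0.47476238 -0.18253428  0.05582173]
deck top [ 0.4748137  -0.19049411  0.05639293]
rack ((546.8924560546875, 265.4743957519531), (176.7439422607422, 59.77431106567383), 73.39643096923828) expect 60x170
rail side 33 ((533.0264282226562, 227.13925170898438), (52.95768737792969, 8.054021835327148), 73.64447021484375)
rail top 36 ((533.877685546875, 222.53579711914062), (52.96761703491211, 8.423083305358887), 73.09675598144531)Traceback (most recent call last):
  File "fit.py", line 40, in <module>
    r=min((lambda A:(1-np.corrcoef(A.ravel(),g.ravel())[0,1],x,y))(render(n,x,y,np.radians(yaw),box)) for x in np.arange(.464,.481,.001) for y in np.arange(-.194,-.171,.001))
  File "fit.py", line 40, in <genexpr>
    r=min((lambda A:(1-np.corrcoef(A.ravel(),g.ravel())[0,1],x,y))(render(n,x,y,np.radians(yaw),box)) for x in np.arange(.464,.481,.001) for y in np.arange(-.194,-.171,.001))
                                                                   ~~~~~~^^^^^^^^^^^^^^^^^^^^^^^^^^^
  File "fit.py", line 31, in render
    for cx,cy in cen: poly([(cx+i*.0045,cy+j*.0045,z) for i in(-1,1) for j in(-1,1) for z in(.066,.088)],0)
                      ~~~~^^^^^^^^^^^^^^^^^^^^^^^^^^^^^^^^^^^^^^^^^^^^^^^^^^^^^^^^^^^^^^^^^^^^^^^^^^^^^^^^^
  File "fit.py", line 26, in poly
    p=np.array(pts,float);p[:,:2]=p[:,:2]@R.T+[x,y];q=(proj(n,p)-[u-.5,v-.5])*s
                                                       ~~~~^^^^^
  File "h.py", line 6, in proj
    R,t,K=cam(n);return cv2.projectPoints(np.array(P,float).reshape(-1,3),cv2.Rodrigues(R)[0],t,K,None)[0].reshape(-1,2)
          ~~~^^^
  File "h.py", line 4, in cam
    i=camera_info(n);return cv2.Rodrigues(np.array(i["rvec"]))[0],np.array(i["tvec"]).ravel(),np.array([[i["fx"],0,i["cx"]],[0,i["fy"],i["cy"]],[0,0,1.]])
ValueError: time passes only in moves, steps and waits
```

```bash
sed -i 's/^def cam(n)/import functools\n@functools.cache\ndef cam(n)/' h.py; sed -i 's/np.arange(.464,.481,.001)/np.arange(.466,.481,.0015)/;s/np.arange(-.194,-.171,.001)/np.arange(-.198,-.176,.0015)/' fit.py; time python3 fit.py
```

```text
deck side [ 0.47476238 -0.18253428  0.05582173]
deck top [ 0.4748137  -0.19049411  0.05639293]
rack ((546.8924560546875, 265.4743957519531), (176.7439422607422, 59.77431106567383), 73.39643096923828) expect 60x170
rail side 33 ((533.0264282226562, 227.13925170898438), (52.95768737792969, 8.054021835327148), 73.64447021484375)
rail top 36 ((533.877685546875, 222.53579711914062), (52.96761703491211, 8.423083305358887), 73.09675598144531)
top [  0.094 -30.      0.475  -0.19 ]
top [  0.095 -33.      0.475  -0.19 ]
top [  0.1   -27.      0.475  -0.19 ]
top [  0.109 -36.      0.475  -0.19 ]
top [  0.125 -24.      0.475  -0.19 ]
top [  0.138 -39.      0.475  -0.19 ]
top [  0.157 -21.      0.475  -0.19 ]
top score vs yaw [(-45, np.float64(0.22)), (-42, np.float64(0.18)), (-39, np.float64(0.14)), (-36, np.float64(0.11)), (-33, np.float64(0.1)), (-30, np.float64(0.09)), (-27, np.float64(0.1)), (-24, np.float64(0.12)), (-21, np.float64(0.16)), (-18, np.float64(0.2)), (-15, np.float64(0.25)), (-12, np.float64(0.31)), (-9, np.float64(0.37)), (-6, np.float64(0.39)), (-3, np.float64(0.41)), (0, np.float64(0.42)), (3, np.float64(0.41)), (6, np.float64(0.4)), (9, np.float64(0.4)), (12, np.float64(0.39)), (15, np.float64(0.39)), (18, np.float64(0.39)), (21, np.float64(0.39)), (24, np.float64(0.38)), (27, np.float64(0.38)), (30, np.float64(0.39)), (33, np.float64(0.38)), (36, np.float64(0.36)), (39, np.float64(0.32)), (42, np.float64(0.29))]
side [  0.619 -27.      0.475  -0.183]
side [  0.666 -30.      0.475  -0.183]
side [    nan -45.      0.466  -0.198]
side [    nan -42.      0.466  -0.198]
side [    nan -39.      0.466  -0.198]
side [ 0.244 -6.     0.48  -0.183]
side [ 0.246 -3.     0.48  -0.183]
  c /= stddev[:, None]
  c /= stddev[None, :]

real	0m11.791s
user	0m12.293s
sys	0m0.184s
```

```bash
cat > plan.py <<'E'
import sys,json
from h import *
def plan(pos,yaw,n,close,q=None):
    s=get_state();p=np.array(s["tcp_pos"]);R=np.array(s["tool_rot"]);f0=np.degrees(np.arctan2(R[1,1],R[0,1]))
    d=(yaw-f0+180)%360-180;w=(np.array(pos)-p)/n;rows=[]
    for i in range(n):
        f=np.radians(f0+d*i/n);c,sn=np.cos(f),np.sin(f)
        rows.append([round(-w[2]*100,2),round((w[0]*c+w[1]*sn)*100,2),round((w[0]*sn-w[1]*c)*100,2),round(-d/n,2),0,0,close])
    print("tcp",p.round(4),"yaw",round(f0,2),"tilt",np.round(R[:,0],4),"F",np.round(s["wrist_force"],1),"grip",round(s["grip_width"],3),"t",round(s["clock"],2))
    for k in range(0,n,8):print(json.dumps(rows[k:k+8]).replace(" ",""))
if __name__=="__main__":
    a=[float(x) for x in sys.argv[1:]];plan(a[:3],a[3],int(a[4]),a[5])
E
python3 plan.py .534 .2225 .20 -16.6 16 0.4
python3 - <<'E'
import re
t=open('fit.py').read()
t=t[:t.index("# deck")]+t[t.index("# drive yaw"):]
t=t.replace('for X,Y in((L,b),(b,L)): poly([(X,Y,.08),(-X,Y,.08),(-X,-Y,.08),(X,-Y,.08)],255)','for X,Y in((L,b),(b,L)): poly([(i*X,j*Y,z) for i in(-1,1) for j in(-1,1) for z in(.07,.08)],255)')
t=t.replace('-45,45,3','-45,45,5').replace('[:7]','[:3]').replace('print(n,"score','(n,"score').replace(".198,-.176",".196,-.172")
t=t.replace("for cx,cy in cen: poly","for cx,cy in cen: poly")
exec(t)
E
```

```text
tcp [0.1532 0.6057 0.2331] yaw 75.8 tilt [-2.e-04 -8.e-04 -1.e+00] F [ 0.3 -0.2  0.6] grip 0.998 t 0.2
[[0.21,-1.74,2.89,5.78,0,0,0.4],[0.21,-1.44,3.05,5.78,0,0,0.4],[0.21,-1.12,3.18,5.78,0,0,0.4],[0.21,-0.8,3.28,5.78,0,0,0.4],[0.21,-0.46,3.34,5.78,0,0,0.4],[0.21,-0.12,3.37,5.78,0,0,0.4],[0.21,0.22,3.37,5.78,0,0,0.4],[0.21,0.55,3.33,5.78,0,0,0.4]]
[[0.21,0.89,3.26,5.78,0,0,0.4],[0.21,1.21,3.15,5.78,0,0,0.4],[0.21,1.52,3.01,5.78,0,0,0.4],[0.21,1.82,2.85,5.78,0,0,0.4],[0.21,2.09,2.65,5.78,0,0,0.4],[0.21,2.35,2.42,5.78,0,0,0.4],[0.21,2.58,2.18,5.78,0,0,0.4],[0.21,2.79,1.91,5.78,0,0,0.4]]
top [  0.087 -30.      0.477  -0.192]
top [  0.106 -25.      0.477  -0.192]
top [  0.106 -35.      0.477  -0.192]
side [ 0.365  0.     0.48  -0.194]
side [ 0.376  5.     0.48  -0.19 ]
side [ 0.389 -5.     0.48  -0.193]
```

Emit:
{"fn": "send_rows", "kwargs": {
  "commands": [
    [[0.2,-1.75,2.9,5.8,0,0,0.4],[0.2,-1.45,3.05,5.8,0,0,0.4],[0.2,-1.1,3.2,5.8,0,0,0.4],[0.2,-0.8,3.3,5.8,0,0,0.4],[0.2,-0.45,3.35,5.8,0,0,0.4],[0.2,-0.1,3.35,5.8,0,0,0.4],[0.2,0.2,3.35,5.8,0,0,0.4],[0.2,0.55,3.35,5.8,0,0,0.4]]
  ]
}}

```text
clock: 0.87
tcp_pos: [0.3445, 0.4127, 0.2175]
tool_rot: [[-0.0, 0.874, 0.487], [0.0, 0.487, -0.874], [-1.0, 0.0, -0.0]]
wrist_force: [-0.2, 0.2, 0.5]
grip_width: 0.608
```

Emit:
{"fn": "send_rows", "kwargs": {
  "commands": [
    [[0.2,0.9,3.25,5.8,0,0,0.4],[0.2,1.2,3.15,5.8,0,0,0.4],[0.2,1.5,3.0,5.8,0,0,0.4],[0.2,1.8,2.85,5.8,0,0,0.4],[0.2,2.1,2.65,5.8,0,0,0.4],[0.2,2.35,2.4,5.8,0,0,0.4],[0.2,2.6,2.2,5.8,0,0,0.4],[0.2,2.8,1.9,5.8,0,0,0.4]]
  ]
}}

```text
clock: 1.53
tcp_pos: [0.5339, 0.2203, 0.2015]
tool_rot: [[0.0, 0.955, -0.297], [0.0, -0.297, -0.955], [-1.0, 0.0, -0.0]]
wrist_force: [0.2, 0.5, 0.0]
grip_width: 0.597
```

```bash
python3 plan.py .534 .2225 .14 -16.6 8 0.4; python3 - <<'E'
from h import *
a=crop("side",190,180,100,100,4);b=crop("top",130,130,100,100,4)
cv2.imwrite("pics/m2.png",np.hstack([a,b]))
E
```

```text
tcp [0.5339 0.2203 0.2015] yaw -17.27 tilt [ 1.e-04  2.e-04 -1.e+00] F [0.2 0.5 0. ] grip 0.597 t 1.53
[[0.77,-0.01,-0.03,-0.08,0,0,0.4],[0.77,-0.01,-0.03,-0.08,0,0,0.4],[0.77,-0.01,-0.03,-0.08,0,0,0.4],[0.77,-0.01,-0.03,-0.08,0,0,0.4],[0.77,-0.01,-0.03,-0.08,0,0,0.4],[0.77,-0.01,-0.03,-0.08,0,0,0.4],[0.77,-0.01,-0.03,-0.08,0,0,0.4],[0.77,-0.01,-0.03,-0.08,0,0,0.4]]
```

View pics/m2.png

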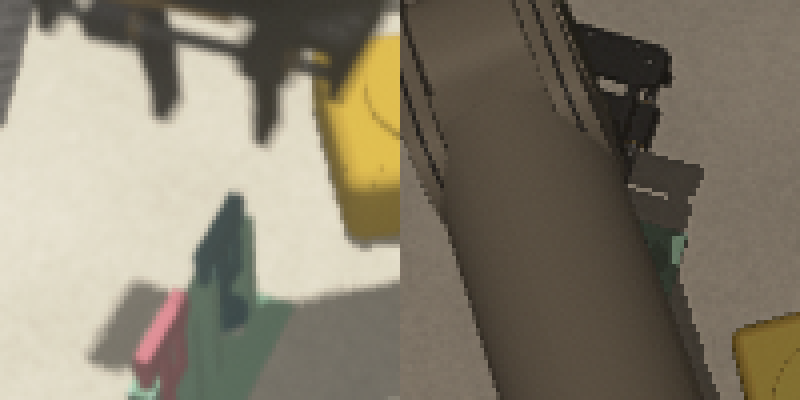

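The side view shows the fingertips at crop (165,118) and (262,143), above the rail at (215,240). The arm hides the gripper in the top view. I'll use the known TCP to check the side camera's bias.

```bash
python3 - <<'E'
from h import *
s=get_state();p=s["tcp_pos"];R=s["tool_rot"]
w=.0435*.6+.006  # rough half spacing to mid finger
for k in(-w,w):print("tip pred",(proj("side",p+.011*R[:,0]+k*R[:,1])[0]-[190,180])*4)
for z in(.107,):
  u=np.array([.286,.958,0]);x=np.array([.958,-.286,0])
  for c in([.5339,.2225,z],[.533,.227,z]):
    print("rail top corners pred",[((proj("side",np.array(c)+a*.028*u+b*.005*x)[0]-[190,180])*4).round() for a in(1,-1) for b in(1,-1)])
for c in([.475,-.190,.088],[.475,-.184,.088]):
  print("drive pred",[(proj("side",c)[0]-[240,132])*6])
  print("deck +y/-y/+x/-x edge",[((proj("side",np.array(c)+d+[0,0,-.022])[0]-[240,132])*6).round() for d in([0,.058,0],[0,-.058,0],[.058,0,0],[-.058,0,0])])
E
```

```text
tip pred [259.30516224 122.17089134]
tip pred [156.686409    94.74751135]
rail top corners pred [array([190., 250.]), array([206., 254.]), array([227., 186.]), array([242., 190.])]
rail top corners pred [array([191., 255.]), array([207., 260.]), array([228., 192.]), array([243., 196.])]
drive pred [array([228.97055386,  71.40979943])]
deck +y/-y/+x/-x edge [array([223., 173.]), array([235.,  44.]), array([117., 103.]), array([341., 110.])]
drive pred [array([228.33759264,  78.08280036])]
deck +y/-y/+x/-x edge [array([222., 180.]), array([234.,  50.]), array([116., 110.]), array([341., 117.])]
```

Emit:
{"fn": "send_rows", "kwargs": {
  "commands": [
    [[1.5,0,-0.03,-0.1,0,0,0.4],[1.7,0,-0.03,-0.1,0,0,0.4],[1.7,0,-0.03,-0.1,0,0,0.4],[1.7,0,-0.03,-0.1,0,0,0.4],[1.7,0,-0.03,-0.1,0,0,0.4],[1.5,0,-0.03,-0.1,0,0,0.4],[1.0,0,-0.03,-0.1,0,0,0.4],[0.35,0,-0.02,0,0,0,0.4]]
  ]
}}

```text
clock: 2.3
tcp_pos: [0.5327, 0.2238, 0.0884]
tool_rot: [[-0.002, 0.96, -0.28], [-0.001, -0.28, -0.96], [-1.0, -0.002, 0.002]]
wrist_force: [-0.0, 0.2, -0.2]
grip_width: 0.599
```

Emit:
{"fn": "send_rows", "kwargs": {
  "commands": [
    [[0,0,0,0,0,0,0.75],[0,0,0,0,0,0,0.85],[0,0,0,0,0,0,0.88],[0,0,0,0,0,0,0.9],[0,0,0,0,0,0,0.92],[0,0,0,0,0,0,0.94],[0,0,0,0,0,0,0.97],[0,0,0,0,0,0,1]]
  ],
  "squeeze": 10
}}

```text
clock: 2.97
tcp_pos: [0.5338, 0.224, 0.0902]
tool_rot: [[0.0, 0.96, -0.281], [0.0, -0.281, -0.96], [-1.0, 0.0, -0.0]]
wrist_force: [-0.3, -0.3, 2.3]
grip_width: 0.112
```

Emit:
{"fn": "send_rows", "kwargs": {
  "commands": [
    [[0,0,0,0,0,0,1],[0,0,0,0,0,0,1],[-0.5,0,0,0,0,0,1],[-0.7,0,0,0,0,0,1],[-0.7,0,0,0,0,0,1],[-0.7,0,0,0,0,0,1],[-0.7,0,0,0,0,0,1],[-0.7,0,0,0,0,0,1]]
  ],
  "squeeze": 40
}}

```text
clock: 3.63
tcp_pos: [0.5338, 0.224, 0.1311]
tool_rot: [[0.0, 0.96, -0.281], [0.0, -0.281, -0.96], [-1.0, 0.0, -0.001]]
wrist_force: [0.3, 0.4, -0.8]
grip_width: 0.11
```

Emit:
{"fn": "send_rows", "kwargs": {
  "commands": [
    [[-0.9,0,0,0,0,0,1],[-1.1,0,0,0,0,0,1],[-1.1,0,0,0,0,0,1],[-1.1,0,0,0,0,0,1],[-1.1,0,0,0,0,0,1],[-1.1,0,0,0,0,0,1],[-1.1,0,0,0,0,0,1],[-0.5,0,0,0,0,0,1]]
  ]
}}

```text
clock: 4.3
tcp_pos: [0.5342, 0.2241, 0.2121]
tool_rot: [[0.002, 0.96, -0.281], [0.001, -0.281, -0.96], [-1.0, 0.001, -0.002]]
wrist_force: [0.0, -0.0, -0.6]
grip_width: 0.11
```

```bash
python3 plan.py .475 -.1895 .213 -30.5 16 1; python3 - <<'E'
from h import *
cv2.imwrite("pics/m3.png",np.hstack([crop("side",200,160,100,125,4),crop("top",140,130,100,125,4)]))
E
```

```text
tcp [0.5342 0.2241 0.2121] yaw -16.3 tilt [ 0.0016  0.0012 -1.    ] F [ 0.  -0.  -0.6] grip 0.11 t 4.3
[[-0.01,0.37,2.59,0.89,0,0,1.0],[-0.01,0.41,2.58,0.89,0,0,1.0],[-0.01,0.45,2.57,0.89,0,0,1.0],[-0.01,0.49,2.57,0.89,0,0,1.0],[-0.01,0.53,2.56,0.89,0,0,1.0],[-0.01,0.57,2.55,0.89,0,0,1.0],[-0.01,0.61,2.54,0.89,0,0,1.0],[-0.01,0.65,2.53,0.89,0,0,1.0]]
[[-0.01,0.69,2.52,0.89,0,0,1.0],[-0.01,0.73,2.51,0.89,0,0,1.0],[-0.01,0.76,2.5,0.89,0,0,1.0],[-0.01,0.8,2.49,0.89,0,0,1.0],[-0.01,0.84,2.47,0.89,0,0,1.0],[-0.01,0.88,2.46,0.89,0,0,1.0],[-0.01,0.92,2.45,0.89,0,0,1.0],[-0.01,0.96,2.43,0.89,0,0,1.0]]
```

View pics/m3.png

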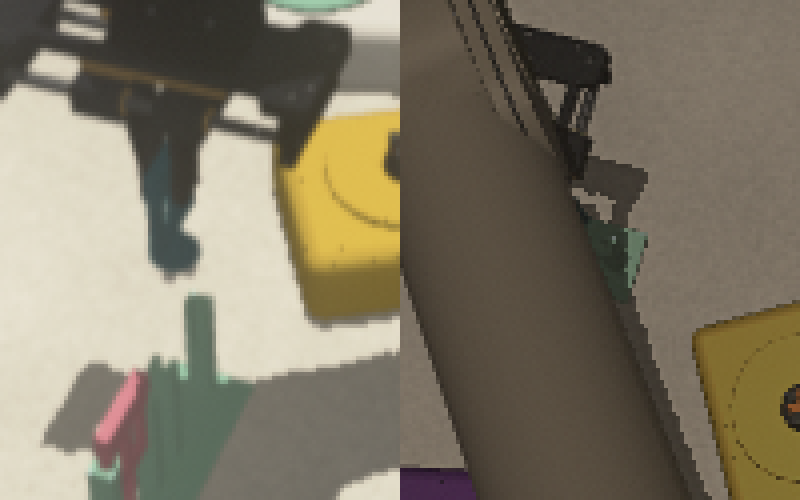

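The paddle is held clear of the rack: its foot is at crop (175,270) and the posts are below. The scraper is undisturbed. Next I move over the drive.

Emit:
{"fn": "send_rows", "kwargs": {
  "commands": [
    [[0,0.35,2.6,0.9,0,0,1],[0,0.4,2.6,0.9,0,0,1],[0,0.45,2.55,0.9,0,0,1],[0,0.5,2.55,0.9,0,0,1],[0,0.55,2.55,0.9,0,0,1],[0,0.55,2.55,0.9,0,0,1],[0,0.6,2.55,0.9,0,0,1],[0,0.65,2.55,0.9,0,0,1]]
  ]
}}

```text
clock: 5.07
tcp_pos: [0.503, 0.015, 0.2098]
tool_rot: [[-0.0, 0.917, -0.4], [0.0, -0.4, -0.917], [-1.0, -0.0, 0.0]]
wrist_force: [0.0, -0.6, -0.9]
grip_width: 0.11
```

Emit:
{"fn": "send_rows", "kwargs": {
  "commands": [
    [[0,0.7,2.5,0.9,0,0,1],[0,0.75,2.5,0.9,0,0,1],[0,0.75,2.5,0.9,0,0,1],[0,0.8,2.5,0.9,0,0,1],[0,0.85,2.45,0.9,0,0,1],[0,0.9,2.45,0.9,0,0,1],[0,0.9,2.45,0.9,0,0,1],[0,0.95,2.4,0.9,0,0,1]]
  ]
}}

```text
clock: 5.73
tcp_pos: [0.4731, -0.1912, 0.2099]
tool_rot: [[0.0, 0.859, -0.512], [0.0, -0.512, -0.859], [-1.0, -0.0, -0.0]]
wrist_force: [0.7, 0.3, -1.2]
grip_width: 0.111
```

```bash
python3 plan.py .476 -.189 .188 -30.5 8 1
```

```text
tcp [ 0.4731 -0.1912  0.2099] yaw -30.78 tilt [ 0.e+00  3.e-04 -1.e+00] F [ 0.7  0.3 -1.2] grip 0.111 t 5.73
[[0.27,0.02,-0.04,-0.03,0,0,1.0],[0.27,0.02,-0.04,-0.03,0,0,1.0],[0.27,0.02,-0.04,-0.03,0,0,1.0],[0.27,0.02,-0.04,-0.03,0,0,1.0],[0.27,0.02,-0.04,-0.03,0,0,1.0],[0.27,0.02,-0.04,-0.03,0,0,1.0],[0.27,0.02,-0.04,-0.03,0,0,1.0],[0.27,0.02,-0.04,-0.03,0,0,1.0]]
```

Emit:
{"fn": "send_rows", "kwargs": {
  "commands": [
    [[0.35,0.02,-0.04,0,0,0,1],[0.35,0.02,-0.04,0,0,0,1],[0.35,0.02,-0.04,0,0,0,1],[0.35,0.02,-0.04,0,0,0,1],[0.35,0.02,-0.04,0,0,0,1],[0.35,0.02,-0.04,0,0,0,1],[0.35,0.02,-0.04,0,0,0,1],[0.35,0.02,-0.04,0,0,0,1]]
  ]
}}

```text
clock: 6.4
tcp_pos: [0.4772, -0.1869, 0.1816]
tool_rot: [[-0.0, 0.86, -0.51], [0.0, -0.51, -0.86], [-1.0, -0.0, -0.0]]
wrist_force: [-0.8, 0.8, -0.5]
grip_width: 0.11
```

```bash
python3 plan.py .476 -.189 .180 -30.5 8 1; python3 - <<'E'
from h import *
im=capture("side");cv2.imwrite("pics/side_h.png",im);tp=capture("top")
cv2.imwrite("pics/m4.png",np.hstack([crop("side",246,100,64,75,8,im),crop("top",280,150,36,75,8,tp)]))
s=get_state();p=s["tcp_pos"];R=s["tool_rot"]
z=R[:,2]
c=p+.0015*z
def q(P):return ((proj("side",P)[0]-[246,100])*8).round()
print("collar centre",q([c[0],c[1],p[2]-.077+.016]),"foot tip",q([c[0],c[1],p[2]-.077]),"drive",q([.4753,-.1905,.088]))
print("px per mm x",(q([.4853,-.1905,.088])-q([.4753,-.1905,.088]))/10,"y",(q([.4753,-.1805,.088])-q([.4753,-.1905,.088]))/10,"z",(q([.4753,-.1905,.098])-q([.4753,-.1905,.088]))/10)
E
```

```text
tcp [ 0.4772 -0.1869  0.1816] yaw -30.66 tilt [-0.e+00  1.e-04 -1.e+00] F [-0.8  0.8 -0.5] grip 0.11 t 6.4
[[0.02,0.0,0.03,-0.02,0,0,1.0],[0.02,0.0,0.03,-0.02,0,0,1.0],[0.02,0.0,0.03,-0.02,0,0,1.0],[0.02,0.0,0.03,-0.02,0,0,1.0],[0.02,0.0,0.03,-0.02,0,0,1.0],[0.02,0.0,0.03,-0.02,0,0,1.0],[0.02,0.0,0.03,-0.02,0,0,1.0],[0.02,0.0,0.03,-0.02,0,0,1.0]]
collar centre [254. 283.] foot tip [254. 318.] drive [257. 350.]
px per mm x [-2.6  0. ] y [-0.2  1.5] z [ 0.  -2.1]
```

View pics/m4.png

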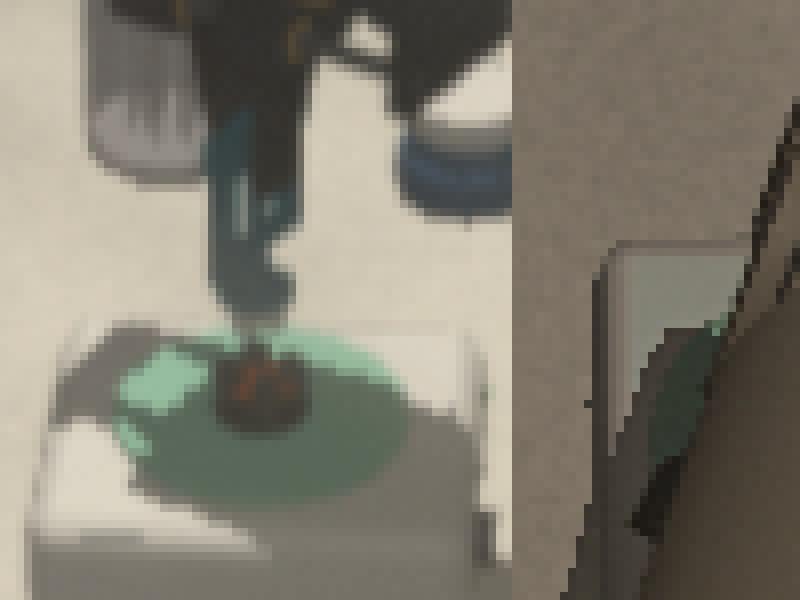

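Side view: collar spans about columns 212–296 with its bottom at row 318. The drive blocks span 217–309 with their bottom at row 433, and the deck spans 115–408. I'll get those edges to sub-pixel accuracy.

```bash
python3 - <<'E'
from h import *
im=cv2.imread("pics/side_h.png").astype(float)[100:175,246:310]
L=im.mean(2)
def cross(v,lo,hi,rising):
    v=v[lo:hi];t=(v.max()+v.min())/2
    for i in range(len(v)-1):
        if (v[i]-t)*(v[i+1]-t)<=0 and (v[i+1]>v[i])==rising:return round((lo+i+(t-v[i])/(v[i+1]-v[i])+.5)*8,1)
for r in range(33,40):print("collar row",r*8,cross(L[r],23,31,False),cross(L[r],32,42,True))
for r in range(45,54):print("block row",r*8,L[r,24:42].round().astype(int).tolist())
for c in range(28,36,1):print("col",c*8,L[33:58,c].round().astype(int).tolist())
S=im.max(2)-im.min(2);G=im[...,1]-im[...,2]
for r in (46,50,54):print("deck",r*8,G[r,10:56].round().astype(int).tolist())
E
```

```text
collar row 264 208.1 278.3
collar row 272 208.4 291.3
collar row 280 210.6 294.4
collar row 288 215.3 294.5
collar row 296 218.3 292.5
collar row 304 224.2 287.9
collar row 312 229.8 286.1
block row 360 [135, 126, 95, 74, 69, 72, 72, 73, 73, 78, 88, 75, 74, 84, 109, 138, 141, 144]
block row 368 [163, 151, 98, 69, 65, 67, 70, 77, 74, 74, 75, 71, 71, 73, 88, 102, 104, 112]
block row 376 [159, 134, 94, 68, 65, 65, 71, 75, 70, 68, 70, 70, 71, 71, 83, 95, 97, 99]
block row 384 [133, 102, 89, 67, 65, 69, 74, 71, 65, 66, 68, 72, 71, 71, 81, 95, 96, 97]
block row 392 [98, 93, 84, 67, 65, 69, 72, 68, 64, 65, 65, 68, 68, 67, 76, 93, 95, 96]
block row 400 [93, 91, 81, 64, 62, 62, 63, 63, 64, 65, 64, 63, 63, 63, 73, 92, 95, 96]
block row 408 [92, 90, 85, 63, 58, 58, 59, 62, 63, 65, 62, 60, 59, 63, 77, 92, 94, 94]
block row 416 [93, 93, 90, 73, 62, 59, 59, 59, 61, 63, 61, 59, 62, 71, 87, 94, 94, 94]
block row 424 [93, 92, 91, 85, 77, 69, 62, 63, 61, 63, 66, 67, 76, 84, 92, 94, 93, 94]
col 224 [80, 80, 82, 83, 90, 120, 156, 173, 170, 161, 135, 90, 69, 65, 65, 65, 65, 62, 58, 62, 77, 91, 93, 93, 94
[... 672 characters left out ...]
1, 92, 93]
col 280 [154, 102, 84, 83, 92, 115, 133, 141, 153, 162, 145, 103, 75, 71, 70, 72, 68, 63, 60, 59, 67, 83, 92, 93, 92]
deck 368 [-5, -5, -5, -5, -3, 5, 21, 28, 37, 38, 38, 38, 39, 38, 36, 33, 15, 0, -4, -4, -13, -27, -15, -16, -15, -5, -2, -1, 6, 13, 15, 17, 26, 27, 28, 28, 33, 31, 18, 2, -7, -7, -8, -9, -8, -8]
deck 400 [-5, -5, -4, -2, 9, 19, 29, 30, 32, 37, 36, 31, 28, 16, 14, 13, 8, -1, -3, -5, -8, -6, -3, -3, -3, -5, -4, -3, 2, 12, 13, 13, 11, 12, 12, 12, 12, 12, 11, 11, 6, -2, -7, -7, -8, -8]
deck 432 [-8, -8, -8, -7, 6, 32, 35, 27, 17, 14, 14, 14, 14, 15, 14, 15, 13, 14, 13, 10, 8, 7, 8, 8, 9, 10, 13, 14, 15, 15, 14, 13, 14, 13, 14, 14, 13, 13, 13, 12, 7, -4, -5, -5, -6, -4]
```

```bash
python3 - <<'E'
from h import *
q=lambda P:(proj("side",P)-[246,100]+.5)*8
th=np.linspace(0,2*np.pi,361);ring=lambda x,y,z,r:np.c_[x+r*np.cos(th),y+r*np.sin(th),0*th+z]
c=np.array([.4772,-.1869])+.0015*np.array([-.51,-.86])
k=q(ring(*c,.1816-.077+.014,.015));print("collar bottom row",k[:,1].max(),"cols",k[:,0].min(),k[:,0].max())
D=(.4753,-.1905)
y=np.radians(-30.5);R=np.array([[np.cos(y),-np.sin(y)],[np.sin(y),np.cos(y)]])
pts=np.array([(a*.013,b*.013) for a in(-1,1) for b in(-1,1)]+[(a*.013,b*.004) for a in(-1,1) for b in(-1,1)]+[(a*.004,b*.013) for a in(-1,1) for b in(-1,1)])@R.T+D
b=q(np.c_[pts,np.full(len(pts),.066)]);t=q(np.c_[pts,np.full(len(pts),.088)])
print("blocks base bottom",b[:,1].max(),b[b[:,1].argmax(),0],"cols",b[:,0].min(),b[:,0].max(),"top cols",t[:,0].min(),t[:,0].max(),"top far",t[:,1].min())
d=q(ring(*D,.066,.058));w=q(ring(*D,.060,.058));print("deck far",d[:,1].min(),"near top",d[:,1].max(),"near wall",w[:,1].max(),"cols",d[:,0].min(),d[:,0].max())
im=cv2.imread("pics/side_raw.png").astype(float)[100:175,246:310]
for col in(30,31,33):print(col,(im[35:68,col,1]-im[35:68,col,2]).round().astype(int).tolist(),im[35:68,col].mean(1).round().astype(int).tolist())
for r in(45,46,47,48,49):print(r,(im[r,10:56,1]-im[r,10:56,2]).round().astype(int).tolist())
E
```

```text
collar bottom row 313.2333892567858 cols 217.9130959958734 297.09841200726987
blocks base bottom 428.40851703925705 269.8744337303351 cols 213.93424000948698 306.7696572344348 top cols 213.64191866447163 307.38103104694846 top far 328.04863777444484
deck far 317.4525474992722 near top 490.44500672602044 near wall 503.2217941319718 cols 111.14497831752715 410.0521998089671
30 [-7, -7, -7, -7, -6, 6, 23, 24, 14, 4, -11, -30, -33, -46, -48, -12, -3, -2, 5, 25, 35, 36, 36, 36, 37, 37, 33, 20, -1, -7, -7, -7, -6] [185, 184, 184, 184, 180, 172, 163, 142, 114, 95, 91, 90, 89, 93, 93, 70, 63, 65, 76, 122, 156, 160, 160, 160, 160, 159, 150, 131, 156, 192, 192, 185, 172]
31 [-7, -8, -7, -7, -6, 5, 19, 11, 1, -6, -35, -62, -59, -40, -28, -7, -2, -2, 4, 24, 36, 37, 36, 36, 37, 37, 33, 21, -1, -7, -8, -8, -6] [185, 186, 184, 185, 181, 173, 153, 118, 90, 78, 93, 112, 110, 92, 84, 69, 65, 65, 73, 120, 157, 160, 161, 161, 159, 159, 151, 131, 156, 193, 193, 186, 173]
33 [-8, -8, -8, -8, -6, 8, 27, 24, 10, -2, -33, -41, -10, -3, -3, -2, -2, -2, 4, 24, 35, 36, 36, 37, 36, 36, 32, 20, 0, -7, -7, -6, -7]
[... 409 characters left out ...]
35, 32, 7, -2, -4, -30, -62, -30, -41, -39, -10, -3, 2, 17, 31, 33, 32, 32, 32, 32, 33, 33, 29, 17, 1, -5, -7, -8, -8, -7, -7]
47 [-7, -8, -8, -7, -4, 13, 32, 35, 35, 35, 36, 36, 36, 36, 36, 34, 32, 6, -2, -9, -33, -59, -22, -10, -18, -21, -12, 0, 17, 32, 34, 34, 32, 33, 32, 32, 33, 32, 28, 17, 1, -7, -7, -8, -7, -7]
48 [-8, -7, -7, -6, 2, 26, 35, 36, 35, 36, 35, 36, 35, 36, 36, 36, 31, 6, -5, -22, -46, -40, -9, -3, -10, -28, -18, 0, 17, 33, 33, 34, 33, 34, 33, 33, 32, 32, 32, 27, 10, -5, -8, -8, -7, -7]
49 [-7, -8, -7, -4, 13, 33, 35, 36, 35, 36, 36, 36, 36, 36, 36, 34, 29, 4, -5, -25, -48, -28, -5, -3, -6, -17, -10, 1, 16, 33, 35, 33, 34, 33, 34, 32, 33, 33, 32, 30, 17, -3, -7, -8, -7, -8]
```

Emit:
{"fn": "send_rows", "kwargs": {
  "commands": [
    [[0.2,-0.03,0.05,0,0,0,1],[0.2,-0.03,0.05,0,0,0,1],[0.2,-0.03,0.05,0,0,0,1],[0.2,0,0.05,0,0,0,1],[0.2,0,0,0,0,0,1],[0.2,0,0,0,0,0,1],[0.2,0,0,0,0,0,1],[0,0,0,0,0,0,1]]
  ]
}}

```text
clock: 7.17
tcp_pos: [0.4751, -0.1885, 0.1676]
tool_rot: [[-0.001, 0.86, -0.511], [0.0, -0.511, -0.86], [-1.0, -0.001, 0.0]]
wrist_force: [-0.7, 0.9, -1.6]
grip_width: 0.107
```

Emit:
{"fn": "send_rows", "kwargs": {
  "commands": [
    [[0.1,0,0,0,0,0,1],[0.1,0,0,0,0,0,1],[0.1,0,0,0,0,0,1],[0.1,0,0,0,0,0,1],[0.1,0,0,0,0,0,1],[0,0,0,0,0,0,1],[0,0,0,0,0,0,1],[0,0,0,0,0,0,1]]
  ]
}}

```text
clock: 7.83
tcp_pos: [0.4753, -0.1886, 0.1631]
tool_rot: [[0.0, 0.86, -0.51], [0.0, -0.51, -0.86], [-1.0, 0.0, -0.0]]
wrist_force: [1.1, -0.3, 0.1]
grip_width: 0.112
```

Emit:
{"fn": "send_rows", "kwargs": {
  "commands": [
    [[0.08,0,0,0,0,0,1],[0.08,0,0,0,0,0,1],[0.08,0,0,0,0,0,1],[0.08,0,0,0,0,0,1],[0.08,0,0,0,0,0,1],[0,0,0,0,0,0,1],[0,0,0,0,0,0,1],[0,0,0,0,0,0,1]]
  ]
}}

```text
clock: 8.5
tcp_pos: [0.4752, -0.1886, 0.159]
tool_rot: [[-0.0, 0.86, -0.51], [0.0, -0.51, -0.86], [-1.0, -0.0, -0.0]]
wrist_force: [0.3, -1.1, -0.7]
grip_width: 0.11
```

Emit:
{"fn": "send_rows", "kwargs": {
  "commands": [
    [[0.1,0,0,0,0,0,1],[0.1,0,0,0,0,0,1],[0.1,0,0,0,0,0,1],[0.1,0,0,0,0,0,1],[0.1,0,0,0,0,0,1],[0,0,0,0,0,0,1],[0,0,0,0,0,0,1],[0,0,0,0,0,0,1]]
  ]
}}

```text
clock: 9.17
tcp_pos: [0.4754, -0.1886, 0.1542]
tool_rot: [[0.0, 0.86, -0.511], [-0.0, -0.511, -0.86], [-1.0, 0.0, -0.0]]
wrist_force: [-0.8, 0.2, 3.6]
grip_width: 0.114
```

Emit:
{"fn": "send_rows", "kwargs": {
  "commands": [
    [[0.08,0,0,0,0,0,1],[0.08,0,0,0,0,0,1],[0.08,0,0,0,0,0,1],[0.08,0,0,0,0,0,1],[0,0,0,0,0,0,1],[0,0,0,0,0,0,1],[0,0,0,0,0,0,1],[0,0,0,0,0,0,1]]
  ]
}}

```text
clock: 9.83
tcp_pos: [0.4755, -0.1887, 0.1511]
tool_rot: [[0.001, 0.86, -0.511], [0.0, -0.511, -0.86], [-1.0, 0.001, -0.0]]
wrist_force: [-0.0, 0.6, 6.2]
grip_width: 0.108
```

```bash
python3 plan.py .4753 -.1886 .15 -30.5 8 1; python3 - <<'E'
from h import *
im=capture("side");cv2.imwrite("pics/side_i.png",im)
cv2.imwrite("pics/m5.png",crop("side",246,100,64,75,8,im))
s=get_state();print(s["wrist_force"],s["moment"])
E
```

```text
tcp [ 0.4755 -0.1887  0.1511] yaw -30.7 tilt [ 6.e-04  0.e+00 -1.e+00] F [-0.   0.6  6.2] grip 0.108 t 9.83
[[0.01,-0.0,0.0,-0.02,0,0,1.0],[0.01,-0.0,0.0,-0.02,0,0,1.0],[0.01,-0.0,0.0,-0.02,0,0,1.0],[0.01,-0.0,0.0,-0.02,0,0,1.0],[0.01,-0.0,0.0,-0.02,0,0,1.0],[0.01,-0.0,0.0,-0.02,0,0,1.0],[0.01,-0.0,0.0,-0.02,0,0,1.0],[0.01,-0.0,0.0,-0.02,0,0,1.0]]
[-1.86574819 -0.15866814  5.54389735] [-0.02828171  0.30524265  0.04259346]
```

View pics/m5.png

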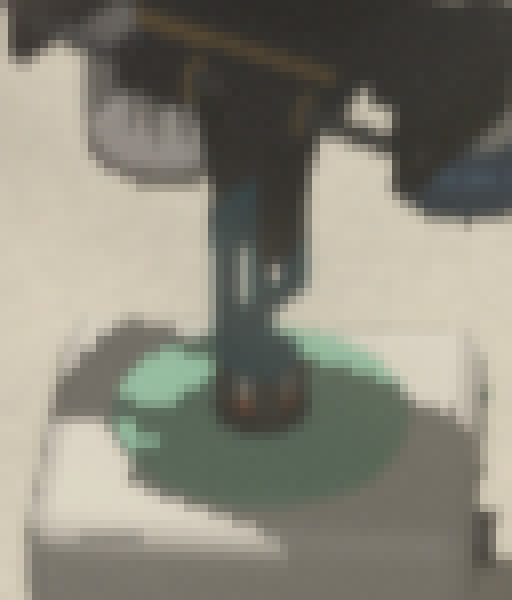

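The collar now sits on the blocks, centred at about column 261 against the drive's 262. I'll press a little further to confirm the hard stop.

Emit:
{"fn": "send_rows", "kwargs": {
  "commands": [
    [[0.05,0,0,0,0,0,1],[0.05,0,0,0,0,0,1],[0.05,0,0,0,0,0,1],[0,0,0,0,0,0,1],[0,0,0,0,0,0,1],[0,0,0,0,0,0,1],[0,0,0,0,0,0,1],[0,0,0,0,0,0,1]]
  ]
}}

```text
clock: 10.55
tcp_pos: [0.4758, -0.1888, 0.1501]
tool_rot: [[0.001, 0.86, -0.511], [0.0, -0.511, -0.86], [-1.0, 0.001, -0.001]]
wrist_force: [-3.0, 0.3, 11.8]
grip_width: 0.111
```

Emit:
{"fn": "send_rows", "kwargs": {
  "commands": [
    [[0.05,0,0,0,0,0,1],[0.05,0,0,0,0,0,1],[0.05,0,0,0,0,0,1],[0,0,0,0,0,0,1],[0,0,0,0,0,0,1],[0,0,0,0,0,0,1],[0,0,0,0,0,0,1],[0,0,0,0,0,0,1]]
  ]
}}

```text
clock: 11.22
tcp_pos: [0.4764, -0.189, 0.1499]
tool_rot: [[0.003, 0.86, -0.511], [0.0, -0.511, -0.86], [-1.0, 0.002, -0.002]]
wrist_force: [-5.9, 2.2, 25.6]
grip_width: 0.107
```

```bash
python3 - <<'E'
from h import *
im=capture("side");cv2.imwrite("pics/side_j.png",im)
cv2.imwrite("pics/m6.png",np.hstack([crop("side",262,130,32,32,12,cv2.imread("pics/side_i.png")),crop("side",262,130,32,32,12,im)]))
s=get_state();print(s["wrist_force"],s["moment"],s["tcp_pos"],np.abs(s["joint_velocities"]).max())
q=lambda P:((proj("side",P)-[262,130]+.5)*12).round()
print("collar rim centre top if flush / 3mm high",q([.4745,-.188,.092]),q([.4745,-.188,.095]))
E
```

```text
[-5.26987301  1.67388277 25.77214329] [0.41252936 1.49583112 0.02000069] [ 0.47642564 -0.1889903   0.14990982] 0.09932177689121383
collar rim centre top if flush / 3mm high [[202. 164.]] [[202. 155.]]
```

View pics/m6.png

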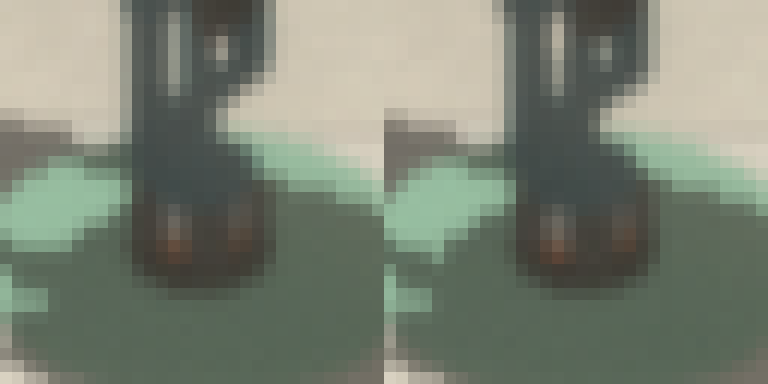

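The press met a hard stop: TCP z stayed near 0.150 while the force rose to 26 N, and the collar shows no gap. I'll ease the push slightly, let it settle, then hand in.

Emit:
{"fn": "send_rows", "kwargs": {
  "commands": [
    [[-0.06,0,0,0,0,0,1],[0,0,0,0,0,0,1],[0,0,0,0,0,0,1],[0,0,0,0,0,0,1],[0,0,0,0,0,0,1],[0,0,0,0,0,0,1],[0,0,0,0,0,0,1],[0,0,0,0,0,0,1]]
  ]
}}

```text
clock: 11.93
tcp_pos: [0.4761, -0.1889, 0.15]
tool_rot: [[0.002, 0.86, -0.511], [0.0, -0.511, -0.86], [-1.0, 0.002, -0.001]]
wrist_force: [-4.5, 2.4, 20.2]
grip_width: 0.109
```

```bash
python3 - <<'E'
from workcell import *
s=get_state();print(s["wrist_force"],s["tcp_pos"],s["grip_width"],abs(s["joint_velocities"]).max())
if s["wrist_force"][2]>12 and s["tcp_pos"][2]<.151: print(close_job())
E
```

```text
[-4.54426325  2.41023965 20.1982846 ] [ 0.47614426 -0.18890524  0.14997929] 0.10946452534188968 0.03160012813079525
the job is handed in; nothing more can be done
None
```

I slid the teal paddle straight up out of the rack, turned it about 14° to match the drive on the white mixer, and pushed it down to a hard stop. The job was handed in at about 12 s, still gripping and pressing; no verdict was reported.

**Last checks:**
- **Force:** about 20 N upward on the tool, well above the 8 N spring. TCP height stayed at 0.150 m while the push rose from 12 to 26 N, so the collar should be flush. I then eased the push slightly.
- **Grip:** opening about 9.5 mm on the 10 mm rail, with the arm practically still.
- **Side view:** collar seated on the blocks with no visible gap, within a pixel of centre (roughly 0.5 mm).

**Disagreements and gaps:**
- **Camera mismatch:** the side and top cameras differed by 5–8 mm in y, much of it probably from side walls visible in the side view. I relied on the top view plus the paddle-to-drive offset in the side view.
- **Drive angle:** my fit of it on the side image did not work, so the angle came from the top image alone. The foot went in with no contact force until it reached the clutch.
- **Sideways force:** about 5 N remained at the end.
- **Clutch travel:** I inferred it from height and force rather than measuring it.
- **Other items:** I did not check them after the last move. The scraper looked undisturbed after the lift, and the arm met no unexpected force.

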